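# Put four lab vessels back on their own stations

## Robot

A 7-joint arm with a two-finger parallel gripper is mounted at the origin on the work surface. World frame = base frame: x ahead of the robot, y to its left, z up, the work surface at z = 0. Lengths are in mm, angles in rad, forces in N, time in s.
With the tool pointing down it reaches from about 425 to 800 mm from the base axis. Payload 8.3 kg.
Tool frame: the origin (TCP) lies on the centre line of the jaws, within the pads' length; the fingertips stand arm.finger_overhang ahead of it and the grasp point (between the pads) is the TCP (arm.finger_overhang is the distance from the TCP to the fingertips, in mm); z points along the fingers, y is the line along which they close (so a half turn about z gives the same grasp; the last joint's range is limited). The gripper opens to 85 mm and grips with 20 to 120 N. Pads are 22 mm wide; open, the fingers measure 114 mm over their backs; the gripper's body (76 mm by 85 mm) begins 54 mm behind the grasp point. The pads swing forward as they close: fully open they stand 13 mm farther back than shut.
Start: joints at [1.243, 0.383, 0.016, 1.37, -0.006, 1.388, -0.046], TCP at [163.61, -603.188, 250.279] pointing down, gripper open.
Joint ranges: [-2.95, 2.95], [-0.25, 2.06], [-1.52, 1.56], [0.18, 2.33], [-1.44, 4.58], [0.02, 2.06], [-3.01, 3.01]. Speed limits (rad/s): [2.39, 2.39, 3.01, 3.01, 3.14, 3.14, 3.14].

## Interface

Orientations are given as a rotation vector (axis times angle).
In Python, from station import readout, grab_frame, arm, search_frame gives the robot as it stands.
- The arm moves only by the shell command python3 -m creep 'ROWS' [FORCE]. ROWS is text: rows parted by semicolons, each of 7 numbers parted by spaces: the opening, from 0 (shut) to 1 (fully open), then the shift along the tool's x, y, z in mm, then the turn, a rotation vector about the tool's x, y, z in degrees. A call has 1 to 8 rows; each row shifts and turns the commanded pose from where the row before left it, along the tool's axes as they then stand; what a row does not reach is not made up. A row lasts 1/12 s, in which the tool goes at most 41.7 mm and 7.16 degrees, less where a joint would pass 70% of its speed; a pose out of reach is approached as far as the arm can. A call with a gripper value outside its range is refused whole. The fingers move at their own pace and stop on an object; FORCE is the grip in N (left out, the last holds). Time passes only in rows, so rows that do not move let the fingers close. It gives the time, the measured TCP pose, the force, the opening and the grip force at its end, in the units of the state.
- readout.get_obs(): the state, without advancing time (a new reading comes with each control period).
- grab_frame(name): name is "scene" or "side" or "wrist"; returns a dict with "img" (420x560x3 uint8, blue, green, red), "mtx" (3x3 intrinsics, pixels), "dist_coeffs" ([k1, k2, p1, p2, k3] as OpenCV has them; the pictures are not rectified), "R" (3x3) and "t" (3): a world point X has camera coordinates R X + t; the wrist camera has in their place "tool_from_camera" (4x4, takes a point from camera to tool coordinates, whose origin is the TCP and whose axes are the flange's). Camera axes: x right, y down, z forward; pixel columns grow to the right and rows downward; lengths in mm; the calibration is good to about 2 mm. A picture is of the moment at which its call begins: read the wrist's pose just before it. There is no depth.
- arm.hand_in(): hands the job in; it is judged then, once.
Trained networks look in a picture, given as the dict that the camera call returned (one of the last four; its "shot" number tells which), for a name from the list of things; names that differ only in an ending like _2 or _b are one class to them, and where a whole thing is asked for, a point or a joint stands for the part that bears it (a point fixed in the world has none). Each returns a list of dicts, best first, with "confidence" (0 to 1); they miss things now and then, are a little off and sometimes report something else, mostly with a low value. They report only what shows in the picture. A call takes as long as a camera call.
- search_frame(picture, target): "xyz" ([x, y, z] in mm, in world coordinates, good to about 4 mm: the middle of the surface that is visible of it).
The state is a dict: "clock": time; "joints": joint angles; "qvel": joint speeds; "joint_torque": joint torques, N m; "tool_pos": TCP position; "eef_rot": TCP orientation; "wrist_force": force on the tool from outside, world axes, zero at the start; "moment": the same for the moment, N m; "finger_gap": finger opening in mm; "finger_force": force on a finger pad.
Only numpy, scipy, OpenCV 4.12 (cv2) and the standard library are available. Lean on these libraries where they do the work, as an engineer would, in place of code of your own. Each camera call takes 0.05 s, during which the arm holds its last target. There are 200 camera calls.

## Task

The four vessels have been put back on each other's stations: stand the conical flask on the magnetic stirrer, the white jar on the balance pan, the steel beaker on the cork mat and the brown bottle in the spill tray, each upright, let go, and in the middle. Two vessels can't share a station, so the bare white tile is there to park one on the way. Set them down gently, never tip one over, and leave the wash bottle standing where it is.

Things in the scene. Friction and masses are not known exactly. Their poses are not given: they have to be found in the camera images.
- flask: Conical glass flask with a dark rubber stopper, 108 mm high, loose, about 0.11 kg. Base 64 mm across, straight cone up to a neck 24 mm across from 66 to 94 mm height, a 27 mm rim at 94 to 97 mm, then the stopper (23 mm across). Can be gripped from above by neck and rim. Round about z. Origin: centre of its underside, z up. 
- jar: Squat white plastic powder jar with a screw lid, 55 mm high, closed, loose, about 0.10 kg. Body 56 mm across, lid 58 mm across from 38 mm height up. Can be gripped from above round the upper half. Round about z. Origin: centre of its underside, z up. 
- beaker: Straight-sided open stainless steel beaker, empty, 50 mm across outside, 75 mm high, wall 3 mm, loose, about 0.12 kg. Round about z. Origin: centre of its underside, z up. 
- amber_bottle: Brown (amber) glass bottle with a black screw cap, 104 mm high, loose, about 0.13 kg. Body 54 mm across up to 50 mm height, shoulder, then a neck 25 mm across from 64 mm; cap 31 mm across from 79 to 104 mm height. Can be gripped from above by the cap. Round about z. Origin: centre of its underside, z up. 
- stirrer: Magnetic stirrer, fixed: white box 150 x 120 mm with a square white plate 112 x 112 mm on top, a black knob on the front. The plate's top face is 48 mm above the bench. Origin: on the bench, straight under the plate's centre; x points away from the front.
- balance: Electronic balance, fixed: grey box 170 x 130 mm, 38 mm high, with a display in front and a round steel pan 100 mm across. The pan's top face is 48 mm above the bench. The pan does not move. Origin: on the bench, straight under the pan's centre; x points away from the display.
- cork_mat: Round cork mat, fixed, 110 mm across, 5 mm thick. Origin: centre of its underside, z up. 
- spill_tray: Square grey plastic spill tray, fixed, 120 x 120 mm outside, 112 x 112 mm inside, rim 14 mm high, wall 4 mm, floor's top face 5 mm above the bench. Origin: centre of its underside, z up. 
- white_tile: Bare white ceramic tile, fixed, 108 x 108 mm, 7 mm thick, empty at the start: the free spot. Origin: centre of its underside, z up. 
- wash_bottle: Bystander: white plastic wash bottle with a blue cap and a thin blue bent spout, 58 mm across, 150 mm high in all; the spout reaches 48 mm out to its x side. Loose, about 0.16 kg. Not to be moved. Origin: centre of its underside, z up. 

How it is judged (in metres and radians):
At the end, for the whole second after the job is handed in: Flask on the stirrer plate, jar on the balance pan, beaker on the cork mat, brown bottle on the spill tray's floor: each upright (0.1 rad), released, at rest, within 15 mm of the station's centre and 4 mm of its height; the wash bottle upright and within 30 mm of its start (horizontal distance between flask and stirrer below 0.015 m and z of flask in the frame of stirrer between 0.044 and 0.052 m and angle between each of flask, jar, beaker, amber_bottle's own z axis and vertical below 0.1 rad and linear speed of each of flask, jar, beaker, amber_bottle below 0.02 m/s and horizontal distance between jar and balance below 0.015 m and z of jar in the frame of balance between 0.044 and 0.052 m and horizontal distance between beaker and cork_mat below 0.015 m and z of beaker in the frame of cork_mat between 0.001 and 0.009 m and horizontal distance between amber_bottle and spill_tray below 0.015 m and z of amber_bottle in the frame of spill_tray between 0.001 and 0.009 m and distance of wash_bottle from where it was at the start of the episode below 0.03 m and angle between wash_bottle's own z axis and vertical below 0.2 rad); the robot touches nothing.
It fails at once if a vessel is tipped more than about 35 degrees (angle between any of flask, jar, beaker, amber_bottle's own z axis and vertical above 0.6 rad).
It fails at once if a vessel is dropped or slammed onto its place (faster than 0.6 m/s within 30 mm of standing there; a free fall of about 2 cm) ((horizontal distance between flask and stirrer below 0.03 m and z of flask in the frame of stirrer below 0.078 m and linear speed of flask above 0.6 m/s) or (horizontal distance between jar and balance below 0.03 m and z of jar in the frame of balance below 0.078 m and linear speed of jar above 0.6 m/s) or (horizontal distance between beaker and cork_mat below 0.03 m and z of beaker in the frame of cork_mat below 0.035 m and linear speed of beaker above 0.6 m/s) or (horizontal distance between amber_bottle and spill_tray below 0.03 m and z of amber_bottle in the frame of spill_tray below 0.035 m and linear speed of amber_bottle above 0.6 m/s)).
It fails at once if the wash bottle is knocked over or pushed more than 30 mm away (distance of wash_bottle from where it was at the start of the episode above 0.03 m or angle between wash_bottle's own z axis and vertical above 0.4 rad).
It also fails if it takes over 141 s, if anything falls off the work surface, if the arm or the gripper's body presses on something with over 40 N, if the wrist force passes 120 N, or if a joint passes its speed limit or range.

## Working session

There is one attempt and no reset: what is moved stays moved. The work goes in short steps, Python scripts to look and compute and a shell command to move; the robot and the scene stay as the last step left them, time stands still between calls to the robot, and variables do not carry over. Pictures are saved under pics/ and viewed, at most 14 in all, crops included, and the job is handed in when it is done.

```bash
mkdir -p pics
cat > h.py <<'E'
import numpy as np,cv2
from station import readout,grab_frame,arm,search_frame
E
python3 - <<'E'
from h import *
o=readout.get_obs();print({k:np.round(v,3) for k,v in o.items()});print(arm.finger_overhang)
for c in("scene","side"):
    f=grab_frame(c);cv2.imwrite(f"pics/{c}0.png",f["img"])
    for n in "flask jar beaker amber_bottle stirrer balance cork_mat spill_tray white_tile wash_bottle".split():
        print(c,n,[(np.round(d["xyz"]).tolist(),round(d["confidence"],2)) for d in search_frame(f,n)[:2]])
E
```

```text
{'clock': np.float64(0.0), 'joints': array([ 1.243,  0.384,  0.016,  1.371, -0.006,  1.388, -0.047]), 'qvel': array([ 0.001, -0.001,  0.002, -0.   , -0.001, -0.001, -0.002]), 'joint_torque': array([ 1.0000e-03, -6.2759e+01,  8.4500e-01, -3.7182e+01,  1.6000e-02,
        1.4000e-02,  0.0000e+00]), 'tool_pos': array([ 163.481, -602.767,  249.282]), 'eef_rot': array([-3.112, -0.415,  0.   ]), 'wrist_force': array([0.23 , 0.122, 0.263]), 'moment': array([0.031, 0.026, 0.001]), 'finger_force': np.float64(0.0), 'finger_gap': np.float64(85.5)}
19.0
scene flask [([437.0, -220.0, 45.0], 0.72)]
scene jar []
scene beaker [([455.0, 248.0, 99.0], 0.84)]
scene amber_bottle [([476.0, 7.0, 99.0], 0.78)]
scene stirrer [([490.0, 23.0, 45.0], 0.66)]
scene balance [([469.0, 270.0, 41.0], 0.73)]
scene cork_mat [([449.0, -216.0, 3.0], 0.67)]
scene spill_tray [([602.0, -371.0, 4.0], 0.89)]
scene white_tile [([595.0, -374.0, 48.0], 0.34)]
scene wash_bottle [([667.0, 150.0, 74.0], 0.8), ([434.0, -223.0, 45.0], 0.24)]
side flask [([412.0, -220.0, 47.0], 0.85)]
side jar [([568.0, -376.0, 55.0], 0.81)]
side beaker [([434.0, 248.0, 92.0], 0.6)]
side amber_bottle [([449.0, 8.0, 95.0], 0.83)]
side stirrer [([414.0, 27.0, 40.0], 0.67)]
side balance [([385.0, 270.0, 36.0], 0.87), ([556.0, -371.0, 6.0], 0.7)]
side cork_mat [([417.0, -220.0, 3.0], 0.93)]
side spill_tray [([556.0, -373.0, 4.0], 0.67)]
side white_tile [([659.0, -132.0, 7.0], 0.87)]
side wash_bottle [([637.0, 154.0, 85.0], 0.97), ([450.0, 8.0, 99.0], 0.59)]
```

View pics/scene0.png

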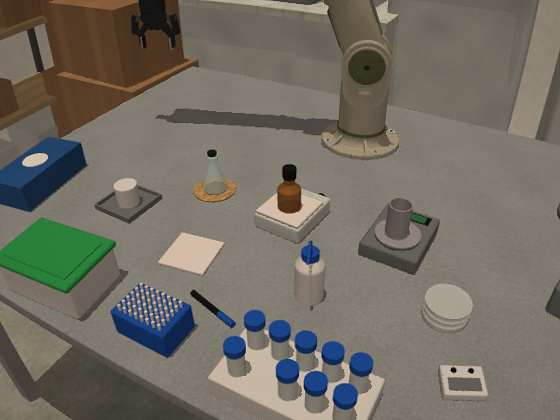

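View pics/side0.png

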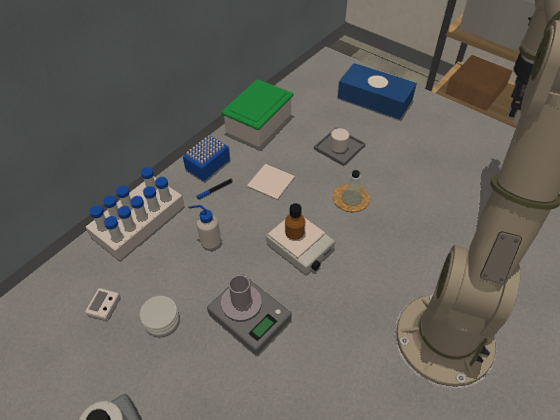

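Run:
```python
from h import *
for c in("scene","side","wrist"):
    f=grab_frame(c)
    if c!="wrist": print(c,np.round(-f["R"].T@f["t"]),np.round(f["R"],2).tolist(),np.round(f["mtx"]).tolist(),f["dist_coeffs"])
    else: print(np.round(f["tool_from_camera"],3).tolist(),np.round(f["mtx"]).tolist())
```

```text
scene [1257.  412.  700.] [[-0.47, 0.88, -0.0], [0.53, 0.28, -0.8], [-0.7, -0.38, -0.6]] [[488.0, 0.0, 282.0], [0.0, 488.0, 216.0], [0.0, 0.0, 1.0]] [-0.15769989  0.          0.          0.          0.        ]
side [ -18.  657. 1136.] [[-0.78, -0.63, -0.01], [-0.48, 0.61, -0.63], [0.4, -0.49, -0.77]] [[502.0, 0.0, 276.0], [0.0, 502.0, 210.0], [0.0, 0.0, 1.0]] [-0.04665755  0.          0.          0.          0.        ]
[[-0.001, -0.95, -0.311, 80.174], [1.0, -0.0, -0.002, 1.776], [0.001, -0.311, 0.95, -124.396], [0.0, 0.0, 0.0, 1.0]] [[313.0, 0.0, 281.0], [0.0, 313.0, 207.0], [0.0, 0.0, 1.0]]
```

Run:
```python
from h import *
B={"scene":[(95,170,80,60),(175,140,80,60),(250,160,80,80),(355,190,90,80),(155,225,80,60),(280,235,60,80)],
"side":[(310,120,60,50),(325,165,50,50),(260,195,80,80),(200,265,100,90),(240,160,60,45),(185,200,50,55)]}
for c in B:
    im=cv2.imread(f"pics/{c}0.png");W=np.zeros((600,798,3),np.uint8)
    for i,(x,y,w,h) in enumerate(B[c]):
        s=min(266/w,300/h);k=cv2.resize(im[y:y+h,x:x+w],None,fx=s,fy=s,interpolation=cv2.INTER_CUBIC)
        for u in range(x//10*10+10,x+w,10):
            cv2.putText(k,str(u),(int((u+.5-x)*s),8),0,.28,(0,255,255));cv2.line(k,(int((u+.5-x)*s),9),(int((u+.5-x)*s),16),(0,255,255))
        for v in range(y//10*10+10,y+h,10):
            cv2.putText(k,str(v),(0,int((v+.5-y)*s)),0,.28,(0,255,255));cv2.line(k,(20,int((v+.5-y)*s)),(27,int((v+.5-y)*s)),(0,255,255))
        k=k[:300,:266];r,q=divmod(i,3);W[r*300:r*300+k.shape[0],q*266:q*266+k.shape[1]]=k
    cv2.imwrite(f"pics/m_{c}.png",W)
```

```text
(no output)
```

View pics/m_scene.png

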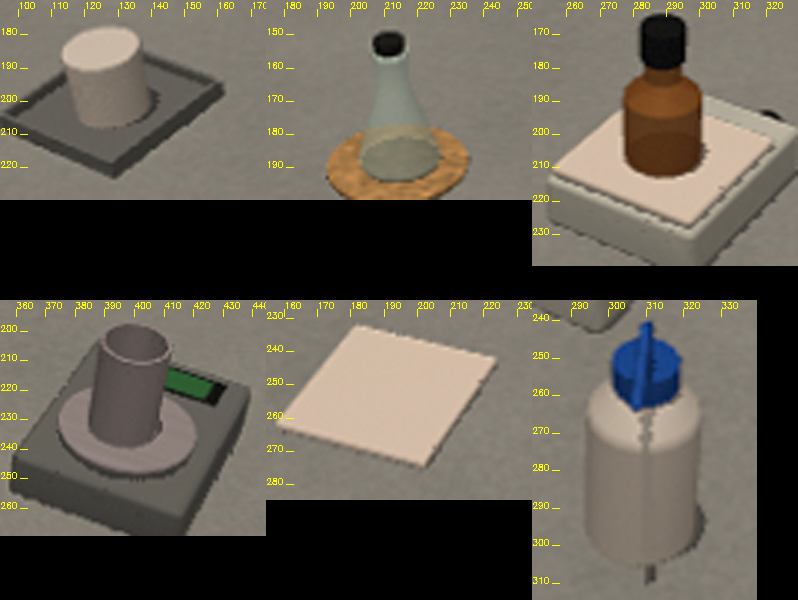

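View pics/m_side.png

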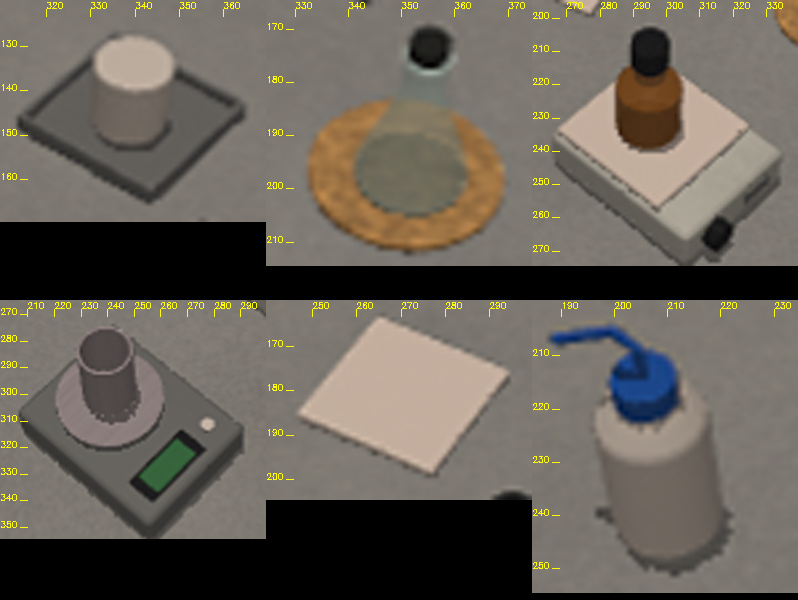

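```bash
cat >> h.py <<'E'
def plane(f,p,z):
    u=cv2.undistortPoints(np.array([[p]],float)-.5,f["mtx"],f["dist_coeffs"])[0,0]
    d=f["R"].T@np.r_[u,1];c=-f["R"].T@f["t"];return (c+d*(z-c[2])/d[2])[:2]
E
python3 - <<'E'
from h import *
F={c:grab_frame(c) for c in("scene","side")}
P={"tray":(14,[[(95,204.6),(162.4,196.2)],[(313.8,146.8),(365.3,144.8)]]),
"jar":(55,[[(125.7,184.4)],[(340.2,134.2)]]),
"cork":(5,[[(214.6,189)],[(351.2,197.9)]]),
"flask":(108,[[(212,152)],[(356,172.7)]]),
"stir":(48,[[(256.3,211.1),(323.4,203)],[(267.8,235),(325,233.2)]]),
"stirB":(48,[[(297.2,226.8)],[(297.6,257.6)]]),
"amber":(152,[[(289.7,166.9)],[(295.8,206.1)]]),
"pan":(48,[[(398,234)],[(241.4,302.6)]]),
"beaker":(123,[[(401,204.9)],[(239.8,284.5)]]),
"tile":(7,[[(182.4,232.5),(224.5,243),(202.2,275.2),(158.3,262.3)],[(265.3,163.8),(294.8,176.7),(277.7,199.3),(247.2,185)]])}
# flask on cork z+5, jar in tray +5
P["jar"]=(60,P["jar"][1]);P["flask"]=(113,P["flask"][1])
for n,(z,l) in P.items():
    r=[np.array([plane(F[c],p,z) for p in q]) for c,q in zip(F,l)]
    print(n,[np.round(a.mean(0)).tolist() for a in r], [np.round(a).tolist() for a in r] if n in("stir","tray") else "")
E
```

```text
tray [[580.0, -387.0], [574.0, -389.0]] [[[634.0, -451.0], [526.0, -322.0]], [[637.0, -333.0], [512.0, -444.0]]]
jar [[578.0, -387.0], [578.0, -391.0]] 
cork [[428.0, -232.0], [426.0, -233.0]] 
flask [[426.0, -230.0], [424.0, -234.0]] 
stir [[460.0, 3.0], [454.0, 0.0]] [[[510.0, -58.0], [411.0, 63.0]], [[512.0, 51.0], [395.0, -50.0]]]
stirB [[517.0, 49.0], [405.0, 59.0]] 
amber [[457.0, -1.0], [464.0, -6.0]] 
pan [[439.0, 251.0], [433.0, 249.0]] 
beaker [[440.0, 246.0], [436.0, 244.0]] 
tile [[657.0, -134.0], [654.0, -137.0]]
```

```bash
cat >> h.py <<'E'
from scipy.spatial.transform import Rotation as Ro
def go(*pts):
    o=readout.get_obs();p=np.array(o["tool_pos"]);R=Ro.from_rotvec(o["eef_rot"])
    print("t",round(o["clock"],1),"pos",np.round(p,1),"gap",round(o["finger_gap"],1),"ff",round(o["finger_force"],1),"wf",np.round(o["wrist_force"],1),"tilt",np.round(R.as_matrix()[:,2],3))
    for q in pts:
        s=R.inv().apply(np.array(q)-p);n=int(np.ceil(np.linalg.norm(s)/38));print("to",q,"shift",np.round(s,1),"n",n,"each",np.round(s/n,2));p=np.array(q,float)
E
python3 -c "
from h import *
go((426,-232,250),(426,-232,87))"
```

```text
t 1.4 pos [ 163.6 -603.2  250.3] gap 85.5 ff 0.0 wf [-0.1  0.3  0.1] tilt [ 0.  0. -1.]
to (426, -232, 250) shift [ 3.504e+02 -2.896e+02  3.000e-01] n 12 each [ 29.2  -24.13   0.03]
to (426, -232, 87) shift [ -0.   0. 163.] n 5 each [-0.   0.  32.6]
```

```bash
python3 -m creep '1 29.2 -24.1 0 0 0 0;1 29.2 -24.1 0 0 0 0;1 29.2 -24.1 0 0 0 0;1 29.2 -24.1 0 0 0 0;1 29.2 -24.1 0 0 0 0;1 29.2 -24.1 0 0 0 0'; python3 -m creep '1 29.2 -24.1 0 0 0 0;1 29.2 -24.1 0 0 0 0;1 29.2 -24.1 0 0 0 0;1 29.2 -24.1 0 0 0 0;1 29.2 -24.1 0 0 0 0;1 29.2 -24.1 0 0 0 0;1 0 0 0 0 0 0;1 0 0 0 0 0 0'
cat >> h.py <<'E'
def wr(names,fn=None):
    o=readout.get_obs();f=grab_frame("wrist");T=np.eye(4);T[:3,:3]=Ro.from_rotvec(o["eef_rot"]).as_matrix();T[:3,3]=o["tool_pos"]
    M=np.linalg.inv(T@f["tool_from_camera"]);f["R"],f["t"]=M[:3,:3],M[:3,3]
    for n in names: print(n,[(np.round(d["xyz"]).tolist(),round(d["confidence"],2)) for d in search_frame(f,n)[:2]])
    if fn: cv2.imwrite(f"pics/{fn}.png",f["img"])
    return f
E
python3 -c "
from h import *
go((426,-232,250),(426,-232,87))
wr(['flask','cork_mat'],'w1')"
```

```text
clock: 1.85
tool_pos: [295.6, -416.2, 250.5]
eef_rot: [3.114, 0.415, 0.0]
wrist_force: [1.2, -0.5, -0.9]
finger_gap: 85.0
finger_force: 0.0
clock: 2.52
tool_pos: [427.4, -230.1, 250.6]
eef_rot: [-3.113, -0.423, -0.001]
wrist_force: [-1.0, -1.0, 0.8]
finger_gap: 85.3
finger_force: 0.0
t 2.5 pos [ 427.4 -230.1  250.6] gap 85.3 ff 0.0 wf [-1.  -1.   0.8] tilt [ 0.001  0.    -1.   ]
to (426, -232, 250) shift [-1.9  1.5  0.6] n 1 each [-1.88  1.49  0.56]
to (426, -232, 87) shift [-1.00e-01 -0.00e+00  1.63e+02] n 5 each [-2.00e-02 -0.00e+00  3.26e+01]
flask [([438.0, -234.0, 51.0], 0.77)]
cork_mat [([442.0, -231.0, 5.0], 0.58)]
```

View pics/w1.png

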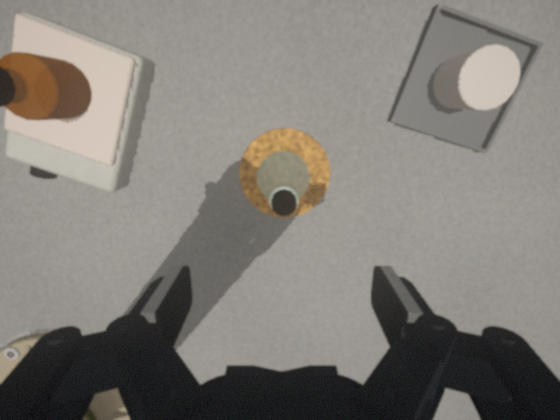

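Run:
```python
from h import *
f=wr([])
for n,z,q in [("flask",113,[(284.5,202.5)]),("cork",5,[(285,172.5)]),("jar",60,[(489.5,77.5)]),("tray",14,[(437,8),(538,45),(486,152),(390,120)]),("stir",48,[(21,16),(134,56),(115,162),(7,128)])]:
    a=np.array([plane(f,p,z) for p in q]);print(n,np.round(a.mean(0),1),np.round(a).tolist())
```

```text
flask [ 425.  -237.8] [[425.0, -238.0]]
cork [ 429.2 -238.1] [[429.0, -238.0]]
jar [ 576.7 -395.3] [[577.0, -395.0]]
tray [ 573.7 -396.5] [[633.0, -341.0], [629.0, -456.0], [514.0, -454.0], [519.0, -335.0]]
stir [459.2  -9.9] [[516.0, 37.0], [509.0, -67.0], [402.0, -60.0], [409.0, 50.0]]
```

```bash
python3 -m creep '1 -3 4.5 0 0 0 0;1 0 0 30 0 0 0;1 0 0 30 0 0 0;1 0 0 30 0 0 0;1 0 0 30 0 0 0;1 0 0 25 0 0 0;1 0 0 18 0 0 0;1 0 0 0 0 0 0';python3 -m creep '0.3 0 0 0 0 0 0;0.3 0 0 0 0 0 0;0.2 0 0 0 0 0 0;0 0 0 0 0 0 0;0 0 0 0 0 0 0;0 0 0 0 0 0 0;0 0 0 0 0 0 0;0 0 0 0 0 0 0' 30; python3 -c "
from h import *
go((426,-234,250),(655,-136,250),(655,-136,90))"
```

```text
clock: 3.38
tool_pos: [421.2, -237.6, 83.5]
eef_rot: [-3.11, -0.411, 0.009]
wrist_force: [-1.7, 0.8, -1.0]
finger_gap: 85.2
finger_force: 0.0
clock: 4.05
tool_pos: [424.9, -237.4, 88.0]
eef_rot: [3.113, 0.415, 0.002]
wrist_force: [-0.1, 2.2, 5.1]
finger_gap: 25.3
finger_force: 29.6
t 4.0 pos [ 424.9 -237.4   88. ] gap 25.3 ff 29.6 wf [-0.1  2.2  5.1] tilt [ 0.001 -0.    -1.   ]
to (426, -234, 250) shift [   2.1   -2.9 -162. ] n 5 each [  0.42  -0.58 -32.4 ]
to (655, -136, 250) shift [ 2.467e+02 -3.460e+01  2.000e-01] n 7 each [ 3.524e+01 -4.940e+00  3.000e-02]
to (655, -136, 90) shift [-2.0e-01 -1.0e-01  1.6e+02] n 5 each [-3.0e-02 -2.0e-02  3.2e+01]
```

```bash
python3 -m creep '0 0 0 -10 0 0 0;0 0 0 -20 0 0 0;0 0 0 -30 0 0 0;0 0 0 -30 0 0 0;0 0 0 -30 0 0 0;0 0 0 -25 0 0 0;0 0 0 -17 0 0 0;0 5 -3 0 0 0 0';python3 -m creep '0 20 -4 0 0 0 0;0 35 -5 0 0 0 0;0 35 -5 0 0 0 0;0 35 -5 0 0 0 0;0 35 -5 0 0 0 0;0 35 -5 0 0 0 0;0 30 -4 0 0 0 0;0 17 -1 0 0 0 0';python3 -m creep '0 0 0 0 0 0 0;0 0 0 0 0 0 0' ;python3 -c "
from h import *
go((655,-137,250),(655,-137,91))
wr(['flask','white_tile'],'w2')"
```

```text
clock: 4.72
tool_pos: [429.3, -235.0, 254.0]
eef_rot: [3.11, 0.411, 0.008]
wrist_force: [0.3, -0.5, -1.0]
finger_gap: 24.9
finger_force: 29.7
clock: 5.38
tool_pos: [655.1, -133.7, 247.6]
eef_rot: [-3.111, -0.42, 0.002]
wrist_force: [-0.6, 0.7, -1.6]
finger_gap: 24.9
finger_force: 29.7
clock: 5.55
tool_pos: [653.2, -135.9, 247.7]
eef_rot: [-3.112, -0.417, 0.003]
wrist_force: [0.6, -0.9, -1.3]
finger_gap: 24.9
finger_force: 29.7
t 5.5 pos [ 653.2 -135.9  247.7] gap 24.9 ff 29.7 wf [ 0.6 -0.9 -1.3] tilt [-0.002  0.001 -1.   ]
to (655, -137, 250) shift [ 1.4  1.5 -2.3] n 1 each [ 1.45  1.52 -2.31]
to (655, -137, 91) shift [  0.3   0.3 159. ] n 5 each [ 0.06  0.06 31.8 ]
flask [([667.0, -132.0, 227.0], 0.57)]
white_tile [([677.0, -133.0, 13.0], 0.88)]
```

View pics/w2.png

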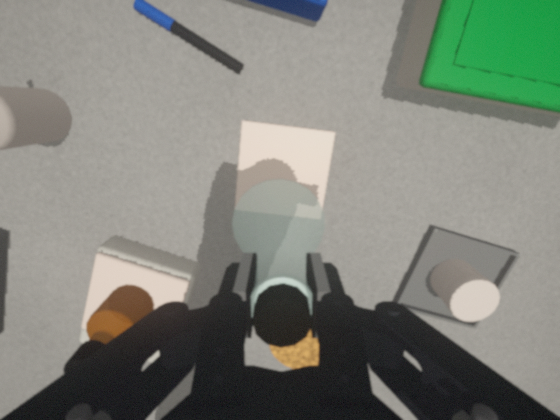

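Run:
```python
from h import *
f=wr([])
for n,z,q in [("tile",7,[(241,121),(335,131),(323,217.5),(233,210)]),("tray",14,[(434,227),(516,251),(475,324)]),("jar",60,[(474,300)])]:
    a=np.array([plane(f,p,z) for p in q]);print(n,np.round(a.mean(0),1),np.round(a).tolist())
```

```text
tile [ 656.8 -139.9] [[701.0, -79.0], [718.0, -185.0], [614.0, -203.0], [594.0, -93.0]]
tray [ 599.4 -413.6] [[640.0, -338.0], [637.0, -452.0], [521.0, -451.0]]
jar [ 578.7 -392.4] [[579.0, -392.0]]
```

```bash
python3 -m creep '0 2 2.5 0 0 0 0;0 0 0 25 0 0 0;0 0 0 30 0 0 0;0 0 0 30 0 0 0;0 0 0 30 0 0 0;0 0 0 20 0 0 0;0 0 0 10 0 0 0;0 0 0 0 0 0 0';python3 -m creep '0 0 0 6 0 0 0;0 0 0 3 0 0 0;0 0 0 2 0 0 0;0 0 0 0 0 0 0;0 0 0 0 0 0 0';python3 -c "
from h import *
go((656,-138,91))"
```

```text
clock: 6.42
tool_pos: [653.9, -139.5, 101.8]
eef_rot: [-3.113, -0.414, 0.007]
wrist_force: [-0.9, -0.3, -1.1]
finger_gap: 24.8
finger_force: 29.7
clock: 6.83
tool_pos: [656.1, -139.0, 94.2]
eef_rot: [3.114, 0.415, 0.002]
wrist_force: [0.6, -0.2, -1.4]
finger_gap: 25.0
finger_force: 29.7
t 6.8 pos [ 656.1 -139.    94.2] gap 25.0 ff 29.7 wf [ 0.6 -0.2 -1.4] tilt [ 0.001 -0.    -1.   ]
to (656, -138, 91) shift [ 0.2 -1.   3.2] n 1 each [ 0.19 -1.01  3.2 ]
```

```bash
python3 -m creep '0 0 0 2 0 0 0;0 0 0 1 0 0 0;0 0 0 1 0 0 0;0 0 0 0 0 0 0;0 0 0 0 0 0 0';python3 -c "
from h import *
go((656,-138,91))"
```

```text
clock: 7.25
tool_pos: [656.1, -138.7, 90.1]
eef_rot: [3.114, 0.415, 0.002]
wrist_force: [-1.2, 1.4, 4.9]
finger_gap: 24.9
finger_force: 29.8
t 7.2 pos [ 656.1 -138.7   90.1] gap 24.9 ff 29.8 wf [-1.2  1.4  4.9] tilt [ 0.001  0.    -1.   ]
to (656, -138, 91) shift [ 0.  -0.7 -0.9] n 1 each [ 0.04 -0.72 -0.86]
```

```bash
python3 -m creep '0.5 0 0 0 0 0 0;0.7 0 0 0 0 0 0;1 0 0 0 0 0 0;1 0 0 0 0 0 0;1 0 0 -10 0 0 0;1 0 0 -25 0 0 0;1 0 0 -35 0 0 0;1 0 0 -35 0 0 0';python3 -m creep '1 0 0 -35 0 0 0;1 0 0 -20 0 0 0;1 0 0 0 0 0 0'; python3 -c "
from h import *
go((438,244,250),(438,244,98))
wr(['flask'],'w3')"
```

```text
clock: 7.92
tool_pos: [654.9, -138.9, 195.3]
eef_rot: [-3.113, -0.415, 0.003]
wrist_force: [1.4, 0.1, 2.0]
finger_gap: 85.5
finger_force: 0.0
clock: 8.17
tool_pos: [657.8, -139.0, 256.9]
eef_rot: [3.111, 0.414, 0.016]
wrist_force: [-0.3, 0.5, 0.3]
finger_gap: 85.3
finger_force: 0.0
t 8.2 pos [ 657.8 -139.   256.9] gap 85.3 ff 0.0 wf [-0.3  0.5  0.3] tilt [ 0.01  -0.002 -1.   ]
to (438, 244, 250) shift [-112.  -427.2    4. ] n 12 each [ -9.34 -35.6    0.34]
to (438, 244, 98) shift [ -1.4  -0.6 152. ] n 4 each [-0.36 -0.16 38.  ]
flask [([666.0, -134.0, 50.0], 0.76)]
```

View pics/w3.png

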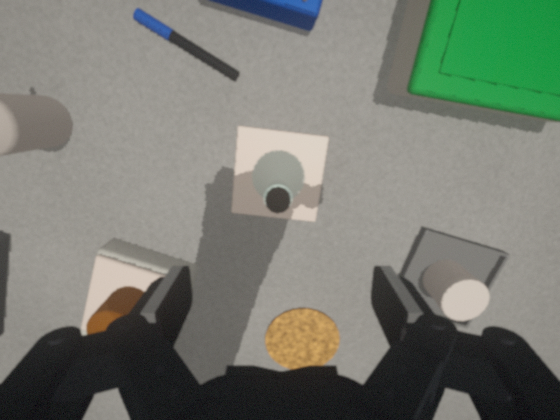

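```bash
python3 - <<'E'
from h import *
f=wr([])
for n,z,q in [("flask",115,[(278.5,200.5)]),("tile",7,[(238,127),(328.5,135),(315.5,221.5),(233,213)]),("cork",5,[(302.5,340)]),("tray",14,[(422,228),(508,254)])]:
    a=np.array([plane(f,p,z) for p in q]);print(n,np.round(a.mean(0),1),np.round(a).tolist())
go((438,244,250),(438,244,98))
E
python3 -m creep '1 -5 -20 0 0 0 0;1 -9 -36 0 0 0 0;1 -9 -36 0 0 0 0;1 -9 -36 0 0 0 0;1 -9 -36 0 0 0 0;1 -9 -36 0 0 0 0;1 -9 -36 0 0 0 0;1 -9 -36 0 0 0 0'; python3 -m creep '1 -9 -36 0 0 0 0;1 -9 -36 0 0 0 0;1 -10 -36 0 0 0 0;1 -10 -36 0 0 0 0;1 -5 -11 0 0 0 0;1 0 0 0 0 0 0;1 0 0 0 0 0 0;1 0 0 0 0 0 0'
python3 -c "
from h import *
go((438,244,250),(438,244,98))
wr(['beaker','balance'],'w4')"
```

```text
flask [ 657.  -137.5] [[657.0, -138.0]]
tile [ 655.  -137.3] [[698.0, -78.0], [716.0, -180.0], [611.0, -197.0], [595.0, -94.0]]
cork [ 430.2 -232.9] [[430.0, -233.0]]
tray [ 637.2 -386.2] [[639.0, -326.0], [635.0, -447.0]]
t 8.3 pos [ 655.5 -139.   249.4] gap 85.4 ff 0.0 wf [-0.  -0.6 -1.1] tilt [-0. -0. -1.]
to (438, 244, 250) shift [-109.6 -426.6   -0.6] n 12 each [ -9.14 -35.55  -0.05]
to (438, 244, 98) shift [  0.  -0. 152.] n 4 each [ 0. -0. 38.]
clock: 8.98
tool_pos: [516.9, 106.7, 247.9]
eef_rot: [3.114, 0.415, -0.004]
wrist_force: [0.3, 1.3, 1.1]
finger_gap: 85.6
finger_force: 0.0
clock: 9.65
tool_pos: [437.2, 242.6, 248.5]
eef_rot: [3.114, 0.412, -0.002]
wrist_force: [0.4, -0.5, -1.3]
finger_gap: 85.7
finger_force: 0.0
t 9.7 pos [437.2 242.6 248.5] gap 85.7 ff 0.0 wf [ 0.4 -0.5 -1.3] tilt [-0.001 -0.001 -1.   ]
to (438, 244, 250) shift [ 1.1 -1.1 -1.5] n 1 each [ 1.13 -1.14 -1.48]
to (438, 244, 98) shift [ 2.00e-01 -1.00e-01  1.52e+02] n 4 each [ 5.0e-02 -3.0e-02  3.8e+01]
beaker []
balance [([428.0, 262.0, 42.0], 0.78), ([438.0, 30.0, 48.0], 0.43)]
```

View pics/w4.png

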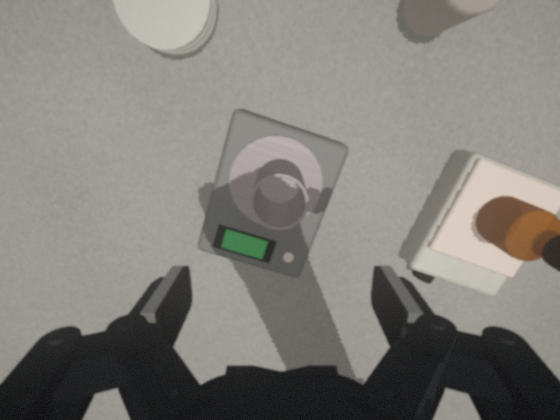

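Run:
```python
from h import *
f=wr([])
for n,z,q in [("beaker",123,[(280.5,201.5)]),("pan",48,[(276.5,182.5)])]:
    a=np.array([plane(f,p,z) for p in q]);print(n,np.round(a.mean(0),1))
go()
```

```text
beaker [440.6 243. ]
pan [437.5 246.9]
t 9.8 pos [437.4 242.9 249. ] gap 85.3 ff 0.0 wf [-0.1  0.2 -0.4] tilt [-0.001 -0.    -1.   ]
```

```bash
python3 -m creep '1 2 -1 0 0 0 0;1 0 0 25 0 0 0;1 0 0 30 0 0 0;1 0 0 30 0 0 0;1 0 0 30 0 0 0;1 0 0 23 0 0 0;1 0 0 13 0 0 0;1 0 0 0 0 0 0';python3 -m creep '0.6 0 0 0 0 0 0;0.5 0 0 0 0 0 0;0.4 0 0 0 0 0 0;0.2 0 0 0 0 0 0;0 0 0 0 0 0 0;0 0 0 0 0 0 0;0 0 0 0 0 0 0;0 0 0 0 0 0 0' 30; python3 -c "
from h import *
go((439,244,250),(500,0,250),(429,-234,250),(429,-234,55))"
```

```text
clock: 10.52
tool_pos: [436.9, 244.2, 95.2]
eef_rot: [3.113, 0.414, -0.008]
wrist_force: [-0.2, -0.5, 0.2]
finger_gap: 85.5
finger_force: 0.0
clock: 11.18
tool_pos: [439.4, 246.1, 100.0]
eef_rot: [-3.113, -0.414, -0.005]
wrist_force: [-1.2, -0.9, 6.4]
finger_gap: 50.1
finger_force: 30.8
t 11.2 pos [439.4 246.1 100. ] gap 50.1 ff 30.8 wf [-1.2 -0.9  6.4] tilt [ 0.003  0.001 -1.   ]
to (439, 244, 250) shift [  -0.5    1.8 -150. ] n 4 each [ -0.13   0.46 -37.51]
to (500, 0, 250) shift [-4.900e+00  2.515e+02 -1.000e-01] n 7 each [-7.100e-01  3.592e+01 -1.000e-02]
to (429, -234, 250) shift [-129.7  207.3   -0.4] n 7 each [-18.53  29.61  -0.06]
to (429, -234, 55) shift [-6.00e-01  1.00e-01  1.95e+02] n 6 each [-1.00e-01  1.00e-02  3.25e+01]
```

```bash
python3 -m creep '0 0 0 -10 0 0 0;0 0 0 -25 0 0 0;0 0 0 -30 0 0 0;0 0 0 -30 0 0 0;0 0 0 -30 0 0 0;0 0 0 -25 0 0 0;0 0 18 0 0 0 0;0 0 30 0 0 0 0';python3 -m creep '0 -1 34 0 0 0 0;0 -1 34 0 0 0 0;0 -1 34 0 0 0 0;0 -1 34 0 0 0 0;0 -1 34 0 0 0 0;0 -1 34 0 0 0 0;0 -18 30 0 0 0 0;0 -18 30 0 0 0 0';python3 -m creep '0 -18 30 0 0 0 0;0 -18 30 0 0 0 0;0 -18 30 0 0 0 0;0 -18 30 0 0 0 0;0 -12 18 0 0 0 0;0 0 0 0 0 0 0;0 0 0 0 0 0 0'; python3 -c "
from h import *
go((429,-234,250),(429,-234,58))"
```

```text
clock: 11.85
tool_pos: [450.5, 202.8, 251.5]
eef_rot: [-3.11, -0.425, -0.008]
wrist_force: [1.2, -0.0, -0.9]
finger_gap: 50.0
finger_force: 31.7
clock: 12.52
tool_pos: [479.4, -67.9, 249.0]
eef_rot: [-3.113, -0.416, -0.001]
wrist_force: [0.3, -0.4, -1.6]
finger_gap: 50.0
finger_force: 31.7
clock: 13.1
tool_pos: [434.0, -222.8, 249.0]
eef_rot: [-3.115, -0.41, -0.001]
wrist_force: [1.4, 0.7, -1.0]
finger_gap: 50.2
finger_force: 31.7
t 13.1 pos [ 434.  -222.8  249. ] gap 50.2 ff 31.7 wf [ 1.4  0.7 -1. ] tilt [ 0.001  0.    -1.   ]
to (429, -234, 250) shift [-7.7  9.5 -1. ] n 1 each [-7.7   9.49 -1.03]
to (429, -234, 58) shift [-1.00e-01  0.00e+00  1.92e+02] n 6 each [-2.0e-02  0.0e+00  3.2e+01]
```

```bash
python3 -m creep '0 -8 9.5 0 0 0 0;0 0 0 20 0 0 0;0 0 0 32 0 0 0;0 0 0 35 0 0 0;0 0 0 35 0 0 0;0 0 0 30 0 0 0;0 0 0 20 0 0 0;0 0 0 10 0 0 0';python3 -m creep '0 0 0 3 0 0 0;0 0 0 1 0 0 0;0 0 0 0 0 0 0;0 0 0 0 0 0 0';python3 -c "
from h import *
go((428.5,-234,57))"
```

```text
clock: 13.77
tool_pos: [428.6, -230.5, 63.9]
eef_rot: [-3.11, -0.418, 0.004]
wrist_force: [0.0, 0.1, -1.3]
finger_gap: 49.8
finger_force: 31.7
clock: 14.1
tool_pos: [430.6, -233.3, 63.9]
eef_rot: [3.113, 0.415, 0.004]
wrist_force: [-0.0, 0.0, -1.4]
finger_gap: 50.0
finger_force: 31.7
t 14.1 pos [ 430.6 -233.3   63.9] gap 50.0 ff 31.7 wf [-0.   0.  -1.4] tilt [ 0.003 -0.001 -1.   ]
to (428.5, -234, 57) shift [-2.2  0.1  6.9] n 1 each [-2.2   0.12  6.91]
```

```bash
python3 -m creep '0 -2 0 2 0 0 0;0 0 0 2 0 0 0;0 0 0 1.5 0 0 0;0 0 0 1 0 0 0;0 0 0 0 0 0 0;0 0 0 0 0 0 0';python3 -c "
from h import *
go((428.5,-234,57))"
```

```text
clock: 14.6
tool_pos: [427.6, -233.8, 56.9]
eef_rot: [3.113, 0.414, 0.001]
wrist_force: [-3.8, 1.8, 11.3]
finger_gap: 49.9
finger_force: 32.5
t 14.6 pos [ 427.6 -233.8   56.9] gap 49.9 ff 32.5 wf [-3.8  1.8 11.3] tilt [ 0.001 -0.001 -1.   ]
to (428.5, -234, 57) shift [ 0.8  0.4 -0.1] n 1 each [ 0.8   0.38 -0.1 ]
```

```bash
python3 -m creep '0.65 0 0 0 0 0 0;0.8 0 0 0 0 0 0;1 0 0 0 0 0 0;1 0 0 0 0 0 0;1 0 0 -15 0 0 0;1 0 0 -35 0 0 0;1 0 0 -38 0 0 0;1 0 0 -38 0 0 0';python3 -m creep '1 0 0 -38 0 0 0;1 0 0 -25 0 0 0;1 17 30 0 0 0 0;1 21 38 0 0 0 0;1 21 38 0 0 0 0;1 21 38 0 0 0 0;1 15 30 0 0 0 0;1 8 15 0 0 0 0';python3 -m creep '1 0 0 0 0 0 0;1 0 0 0 0 0 0;1 0 0 0 0 0 0'; python3 -c "
from h import *
go((578,-391,250),(578,-391,51))
wr(['jar','spill_tray'],'w5')"
```

```text
clock: 15.27
tool_pos: [426.8, -233.1, 182.8]
eef_rot: [-3.113, -0.415, 0.002]
wrist_force: [1.6, -0.3, -0.2]
finger_gap: 85.4
finger_force: 0.0
clock: 15.93
tool_pos: [573.7, -388.2, 242.8]
eef_rot: [-3.114, -0.412, 0.002]
wrist_force: [-0.9, 0.7, -0.1]
finger_gap: 85.1
finger_force: 0.0
clock: 16.18
tool_pos: [572.5, -384.5, 244.4]
eef_rot: [-3.113, -0.415, 0.001]
wrist_force: [-0.7, -0.1, -0.5]
finger_gap: 85.4
finger_force: 0.0
t 16.2 pos [ 572.5 -384.5  244.4] gap 85.4 ff 0.0 wf [-0.7 -0.1 -0.5] tilt [-0.001  0.001 -1.   ]
to (578, -391, 250) shift [ 3.6  7.7 -5.6] n 1 each [ 3.57  7.69 -5.59]
to (578, -391, 51) shift [1.00e-01 2.00e-01 1.99e+02] n 6 each [1.000e-02 3.000e-02 3.317e+01]
jar [([585.0, -387.0, 60.0], 0.83)]
spill_tray [([592.0, -393.0, 4.0], 0.88)]
```

View pics/w5.png

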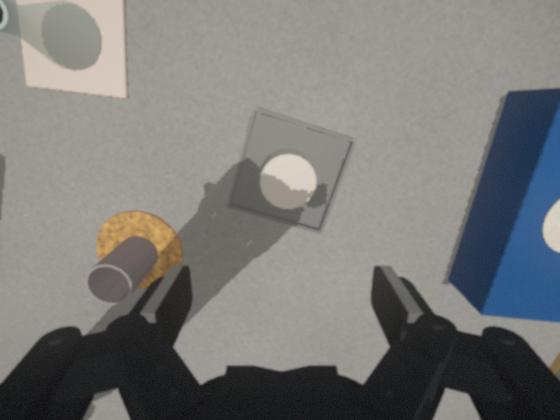

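Jar lid at (288,181); tray corners (258,108), (353,138), (321,230), (230,206); the beaker stands upright on the cork.

Run:
```python
from h import *
f=wr([])
for n,z,q in [("jar",60,[(288.5,181.5)]),("tray",14,[(258,108),(353,138.5),(321,230.5),(230,206)]),("cork",5,[(140,248)]),("beaker",80,[(110.5,282.5)])]:
    a=np.array([plane(f,p,z) for p in q]);print(n,np.round(a.mean(0),1),np.round(a).tolist())
go((578,-391,52))
```

```text
jar [ 580.5 -390.9] [[580.0, -391.0]]
tray [ 580.2 -394.3] [[640.0, -341.0], [636.0, -451.0], [521.0, -450.0], [523.0, -335.0]]
cork [ 433.9 -235. ] [[434.0, -235.0]]
beaker [ 429.8 -236.5] [[430.0, -237.0]]
t 16.4 pos [ 572.4 -384.6  245.6] gap 85.4 ff 0.0 wf [-0.7 -0.4 -0.5] tilt [ 0.001 -0.    -1.   ]
to (578, -391, 52) shift [  3.6   7.5 193.7] n 6 each [ 0.6   1.26 32.28]
```

```bash
python3 -m creep '1 5 7 0 0 0 0;1 0 0 20 0 0 0;1 0 0 33 0 0 0;1 0 0 35 0 0 0;1 0 0 35 0 0 0;1 0 0 33 0 0 0;1 0 0 24 0 0 0;1 0 0 14 0 0 0';python3 -m creep '1 0 0 0 0 0 0;0.7 0 0 0 0 0 0;0.6 0 0 0 0 0 0;0.4 0 0 0 0 0 0;0.2 0 0 0 0 0 0;0 0 0 0 0 0 0;0 0 0 0 0 0 0;0 0 0 0 0 0 0' 30; python3 -c "
from h import *
go((579,-390,250),(520,0,250),(437,247,250),(437,247,97))"
```

```text
clock: 17.05
tool_pos: [577.5, -389.3, 47.5]
eef_rot: [-3.111, -0.415, 0.005]
wrist_force: [-0.5, 0.3, -1.0]
finger_gap: 85.5
finger_force: 0.0
clock: 17.72
tool_pos: [580.9, -391.5, 54.0]
eef_rot: [3.111, 0.414, 0.006]
wrist_force: [-0.4, 1.3, 7.2]
finger_gap: 57.0
finger_force: 32.7
t 17.7 pos [ 580.9 -391.5   54. ] gap 57.0 ff 32.7 wf [-0.4  1.3  7.2] tilt [ 0.004 -0.002 -1.   ]
to (579, -390, 250) shift [  -0.8   -1.2 -196. ] n 6 each [ -0.14  -0.21 -32.67]
to (520, 0, 250) shift [  45.1 -391.8   -1.2] n 11 each [  4.1  -35.62  -0.11]
to (437, 247, 250) shift [ -15.5 -260.1   -0.9] n 7 each [ -2.21 -37.16  -0.13]
to (437, 247, 97) shift [ -0.5  -0.5 153. ] n 5 each [-0.11 -0.1  30.6 ]
```

```bash
python3 -m creep '0 0 0 -10 0 0 0;0 0 0 -25 0 0 0;0 0 0 -35 0 0 0;0 0 0 -36 0 0 0;0 0 0 -36 0 0 0;0 0 0 -34 0 0 0;0 0 0 -20 0 0 0;0 2 -18 0 0 0 0' 40;python3 -m creep '0 4 -34 0 0 0 0;0 4 -34 0 0 0 0;0 4 -34 0 0 0 0;0 4 -34 0 0 0 0;0 4 -34 0 0 0 0;0 4 -34 0 0 0 0;0 4 -34 0 0 0 0;0 4 -34 0 0 0 0';python3 -m creep '0 4 -34 0 0 0 0;0 4 -34 0 0 0 0;0 3 -34 0 0 0 0;0 -2 -35 0 0 0 0;0 -2 -35 0 0 0 0;0 -2 -35 0 0 0 0;0 -2 -35 0 0 0 0;0 -2 -35 0 0 0 0'; python3 -m creep '0 -2 -35 0 0 0 0;0 -2 -30 0 0 0 0;0 -1 -15 0 0 0 0;0 0 0 0 0 0 0;0 0 0 0 0 0 0'; python3 -c "
from h import *
go((437,247,250),(437,247,97))"
```

```text
clock: 18.38
tool_pos: [577.1, -377.5, 254.5]
eef_rot: [3.106, 0.406, 0.011]
wrist_force: [0.8, -0.1, -0.5]
finger_gap: 56.7
finger_force: 43.1
clock: 19.05
tool_pos: [535.7, -100.3, 248.2]
eef_rot: [3.113, 0.415, 0.002]
wrist_force: [0.3, 0.5, -0.8]
finger_gap: 57.0
finger_force: 43.1
clock: 19.72
tool_pos: [463.9, 167.2, 248.2]
eef_rot: [3.114, 0.415, 0.003]
wrist_force: [1.0, -0.2, -1.3]
finger_gap: 56.6
finger_force: 43.1
clock: 20.13
tool_pos: [438.5, 242.5, 247.8]
eef_rot: [3.113, 0.419, 0.002]
wrist_force: [0.6, -0.5, -1.7]
finger_gap: 56.7
finger_force: 43.2
t 20.1 pos [438.5 242.5 247.8] gap 56.7 ff 43.2 wf [ 0.6 -0.5 -1.7] tilt [ 0.001  0.    -1.   ]
to (437, 247, 250) shift [-0.3 -4.8 -2.2] n 1 each [-0.26 -4.77 -2.18]
to (437, 247, 97) shift [ -0.2  -0.  153. ] n 5 each [-4.00e-02 -1.00e-02  3.06e+01]
```

```bash
python3 -m creep '0 0 -5 0 0 0 0;0 0 0 20 0 0 0;0 0 0 30 0 0 0;0 0 0 35 0 0 0;0 0 0 30 0 0 0;0 0 0 20 0 0 0;0 0 0 8 0 0 0;0 0 0 0 0 0 0';python3 -m creep '0 0 0 0 0 0 0;0 0 0 0 0 0 0;0 0 0 0 0 0 0';python3 -c "
from h import *
go((437,247,97))"
```

```text
clock: 20.8
tool_pos: [437.2, 244.9, 102.3]
eef_rot: [3.113, 0.412, -0.005]
wrist_force: [0.3, 0.0, -0.8]
finger_gap: 56.7
finger_force: 43.2
clock: 21.05
tool_pos: [438.8, 246.9, 105.6]
eef_rot: [-3.113, -0.414, -0.005]
wrist_force: [-0.3, 0.1, -1.8]
finger_gap: 56.6
finger_force: 43.2
t 21.1 pos [438.8 246.9 105.6] gap 56.6 ff 43.2 wf [-0.3  0.1 -1.8] tilt [ 0.003  0.001 -1.   ]
to (437, 247, 97) shift [-1.7 -0.5  8.6] n 1 each [-1.7  -0.51  8.6 ]
```

```bash
python3 -m creep '0 -1.5 0 3 0 0 0;0 0 0 2 0 0 0;0 0 0 2 0 0 0;0 0 0 1 0 0 0;0 0 0 0.5 0 0 0;0 0 0 0 0 0 0;0 0 0 0 0 0 0;0 0 0 0 0 0 0';python3 -c "
from h import *
go((437,247,97))"
```

```text
clock: 21.72
tool_pos: [436.3, 246.2, 96.9]
eef_rot: [3.113, 0.415, 0.002]
wrist_force: [-7.3, -3.3, 16.4]
finger_gap: 57.0
finger_force: 44.9
t 21.7 pos [436.3 246.2  96.9] gap 57.0 ff 44.9 wf [-7.3 -3.3 16.4] tilt [ 0.001 -0.001 -1.   ]
to (437, 247, 97) shift [ 0.9 -0.6 -0.1] n 1 each [ 0.91 -0.57 -0.08]
```

```bash
python3 -m creep '0.7 0 0 0 0 0 0;0.85 0 0 0 0 0 0;1 0 0 0 0 0 0;1 0 0 0 0 0 0;1 0 0 -15 0 0 0;1 0 0 -35 0 0 0;1 0 0 -38 0 0 0;1 0 0 -38 0 0 0';python3 -m creep '1 0 0 -27 0 0 0;1 -3 20 0 0 0 0;1 -6 36 0 0 0 0;1 -6 36 0 0 0 0;1 -6 36 0 0 0 0;1 -6 36 0 0 0 0;1 -6 36 0 0 0 0;1 -6 30 0 0 0 0';python3 -m creep '1 -3 16 0 0 0 0;1 0 0 0 0 0 0;1 0 0 0 0 0 0;1 0 0 0 0 0 0'; python3 -c "
from h import *
go((460,-3,250),(460,-3,140))
wr(['amber_bottle','stirrer'],'w6')"
```

```text
clock: 22.38
tool_pos: [435.5, 245.9, 222.3]
eef_rot: [3.114, 0.416, -0.003]
wrist_force: [2.1, 1.2, 0.0]
finger_gap: 85.9
finger_force: 0.0
clock: 23.05
tool_pos: [458.7, 11.1, 248.3]
eef_rot: [3.114, 0.412, 0.0]
wrist_force: [1.4, 0.2, -0.5]
finger_gap: 85.2
finger_force: 0.0
clock: 23.38
tool_pos: [460.0, -1.4, 248.2]
eef_rot: [-3.113, -0.416, 0.0]
wrist_force: [-0.4, -0.2, -0.1]
finger_gap: 85.5
finger_force: 0.0
t 23.4 pos [460.   -1.4 248.2] gap 85.5 ff 0.0 wf [-0.4 -0.2 -0.1] tilt [-0.     0.001 -1.   ]
to (460, -3, 250) shift [-0.4  1.6 -1.8] n 1 each [-0.41  1.59 -1.77]
to (460, -3, 140) shift [0.0e+00 1.0e-01 1.1e+02] n 3 each [0.000e+00 2.000e-02 3.667e+01]
amber_bottle [([472.0, 3.0, 107.0], 0.73)]
stirrer []
```

View pics/w6.png

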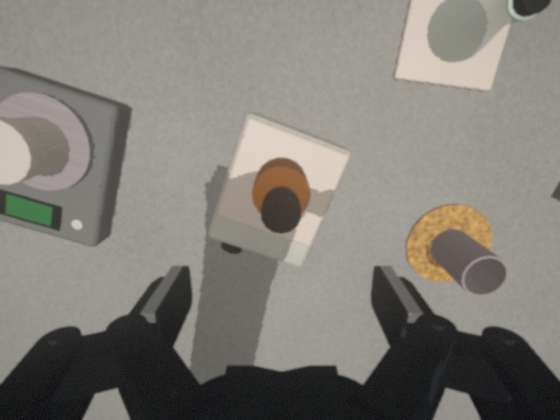

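Run:
```python
from h import *
f=wr([],)
for n,z,q in [("amber",152,[(281.5,210)]),("stir",48,[(252,120),(347,154),(309.5,241),(222,214.5)])]:
    a=np.array([plane(f,p,z) for p in q]);print(n,np.round(a.mean(0),1),np.round(a).tolist())
im=f["img"][95:280,190:370];cv2.imwrite("pics/w6c.png",cv2.resize(im,None,fx=3.2,fy=3.2,interpolation=cv2.INTER_CUBIC))
```

```text
amber [465.7  -0.8] [[466.0, -1.0]]
stir [459.5  -3.4] [[516.0, 44.0], [509.0, -59.0], [404.0, -50.0], [409.0, 52.0]]
```

View pics/w6c.png

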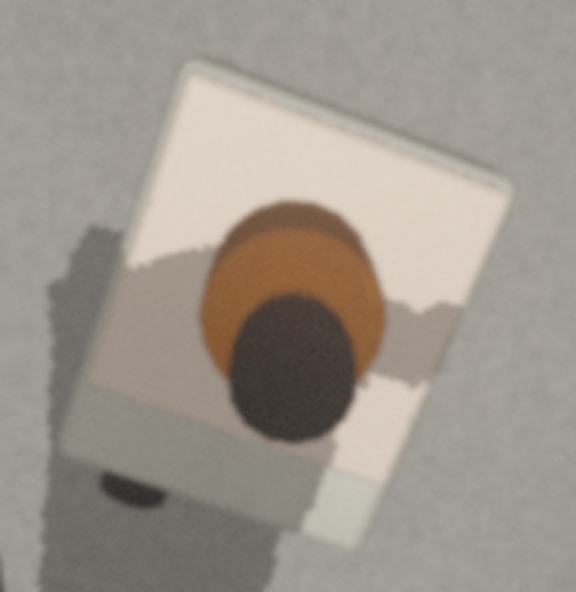

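```bash
python3 -m creep '1 2.5 0 0 0 0 0;1 0 0 20 0 0 0;1 0 0 30 0 0 0;1 0 0 30 0 0 0;1 0 0 18 0 0 0;1 0 0 8 0 0 0;1 0 0 0 0 0 0;1 0 0 0 0 0 0';python3 -m creep '0.5 0 0 0 0 0 0;0.4 0 0 0 0 0 0;0.3 0 0 0 0 0 0;0 0 0 0 0 0 0;0 0 0 0 0 0 0;0 0 0 0 0 0 0;0 0 0 0 0 0 0;0 0 0 0 0 0 0' 40; python3 -c "
from h import *
go((462,-3,250),(579,-392,250),(579,-392,97))"
```

```text
clock: 24.25
tool_pos: [462.9, -1.4, 143.0]
eef_rot: [-3.114, -0.415, -0.001]
wrist_force: [0.5, -0.3, -0.1]
finger_gap: 85.5
finger_force: 0.0
clock: 24.92
tool_pos: [463.0, -1.5, 143.0]
eef_rot: [3.114, 0.415, 0.002]
wrist_force: [-1.2, 1.0, 6.9]
finger_gap: 30.2
finger_force: 39.5
t 24.9 pos [463.   -1.5 143. ] gap 30.2 ff 39.5 wf [-1.2  1.   6.9] tilt [ 0.001  0.    -1.   ]
to (462, -3, 250) shift [  -1.2    1.2 -107. ] n 3 each [ -0.39   0.42 -35.66]
to (579, -392, 250) shift [1.100e+01 4.061e+02 1.000e-01] n 11 each [1.000e+00 3.691e+01 1.000e-02]
to (579, -392, 97) shift [ -0.2  -0.  153. ] n 5 each [-4.00e-02 -1.00e-02  3.06e+01]
```

```bash
python3 -m creep '0 0 0 -10 0 0 0;0 0 0 -25 0 0 0;0 0 0 -35 0 0 0;0 0 0 -27 0 0 0;0 0 0 -10 0 0 0;0 1 12 0 0 0 0;0 1 25 0 0 0 0;0 1 33 0 0 0 0';python3 -m creep '0 1 35 0 0 0 0;0 1 35 0 0 0 0;0 1 35 0 0 0 0;0 1 35 0 0 0 0;0 1 35 0 0 0 0;0 1 35 0 0 0 0;0 1 35 0 0 0 0;0 1 35 0 0 0 0';python3 -m creep '0 0 28 0 0 0 0;0 0 18 0 0 0 0;0 0 10 0 0 0 0;0 0 0 0 0 0 0;0 0 0 0 0 0 0;0 0 0 0 0 0 0'; python3 -c "
from h import *
go((579,-392,250),(579,-392,100))"
```

```text
clock: 25.58
tool_pos: [483.3, -67.9, 248.2]
eef_rot: [-3.113, -0.421, 0.002]
wrist_force: [0.8, -0.3, -1.8]
finger_gap: 29.8
finger_force: 39.7
clock: 26.25
tool_pos: [563.6, -339.3, 246.5]
eef_rot: [-3.113, -0.414, 0.006]
wrist_force: [0.5, -0.6, -1.0]
finger_gap: 29.5
finger_force: 39.8
clock: 26.75
tool_pos: [579.0, -389.9, 247.8]
eef_rot: [-3.112, -0.416, 0.002]
wrist_force: [0.4, 0.3, -1.9]
finger_gap: 29.9
finger_force: 39.9
t 26.8 pos [ 579.  -389.9  247.8] gap 29.9 ff 39.9 wf [ 0.4  0.3 -1.9] tilt [-0.002  0.002 -1.   ]
to (579, -392, 250) shift [-0.5  2.  -2.2] n 1 each [-0.52  2.   -2.17]
to (579, -392, 100) shift [  0.2   0.3 150. ] n 4 each [ 0.05  0.07 37.5 ]
```

```bash
python3 -m creep '0 -0.5 2 0 0 0 0;0 0 0 20 0 0 0;0 0 0 30 0 0 0;0 0 0 35 0 0 0;0 0 0 30 0 0 0;0 0 0 18 0 0 0;0 0 0 7 0 0 0;0 0 0 0 0 0 0';python3 -m creep '0 0 0 0 0 0 0;0 0 0 0 0 0 0;0 0 0 0 0 0 0';python3 -c "
from h import *
go((579,-392,100))"
```

```text
clock: 27.42
tool_pos: [578.5, -391.5, 107.4]
eef_rot: [-3.111, -0.416, 0.004]
wrist_force: [0.4, -0.3, -1.4]
finger_gap: 29.5
finger_force: 39.9
clock: 27.67
tool_pos: [580.5, -393.3, 111.8]
eef_rot: [3.112, 0.415, 0.005]
wrist_force: [-0.6, -0.3, -2.0]
finger_gap: 29.6
finger_force: 39.9
t 27.7 pos [ 580.5 -393.3  111.8] gap 29.6 ff 39.9 wf [-0.6 -0.3 -2. ] tilt [ 0.003 -0.002 -1.   ]
to (579, -392, 100) shift [-1.1 -1.6 11.7] n 1 each [-1.1  -1.65 11.75]
```

```bash
python3 -m creep '0 -1 -1.5 3 0 0 0;0 0 0 3 0 0 0;0 0 0 2 0 0 0;0 0 0 2 0 0 0;0 0 0 1 0 0 0;0 0 0 0 0 0 0;0 0 0 0 0 0 0;0 0 0 0 0 0 0';python3 -c "
from h import *
go((579,-392,100))"
```

```text
clock: 28.33
tool_pos: [578.6, -391.4, 100.2]
eef_rot: [3.113, 0.415, 0.002]
wrist_force: [-3.3, 2.7, 9.8]
finger_gap: 29.8
finger_force: 41.0
t 28.3 pos [ 578.6 -391.4  100.2] gap 29.8 ff 41.0 wf [-3.3  2.7  9.8] tilt [ 0.002 -0.    -1.   ]
to (579, -392, 100) shift [0.2 0.7 0.2] n 1 each [0.24 0.73 0.18]
```

```bash
python3 -m creep '0.5 0 0 0 0 0 0;0.7 0 0 0 0 0 0;1 0 0 0 0 0 0;1 0 0 0 0 0 0;1 0 0 -15 0 0 0;1 0 0 -35 0 0 0;1 0 0 -38 0 0 0;1 0 0 -38 0 0 0';python3 -m creep '1 0 0 -24 0 0 0;1 10 -17 0 0 0 0;1 21 -34 0 0 0 0;1 21 -34 0 0 0 0;1 21 -34 0 0 0 0;1 21 -34 0 0 0 0;1 21 -34 0 0 0 0;1 15 -20 0 0 0 0';python3 -m creep '1 8 -12 0 0 0 0;1 0 0 0 0 0 0;1 0 0 0 0 0 0;1 0 0 0 0 0 0'; python3 -c "
from h import *
go((656,-138.5,250),(656,-138.5,90))
wr([],'w7')"
```

```text
clock: 29.0
tool_pos: [577.5, -391.3, 224.9]
eef_rot: [-3.113, -0.415, 0.002]
wrist_force: [0.7, -0.4, -0.7]
finger_gap: 85.0
finger_force: 0.0
clock: 29.67
tool_pos: [650.3, -151.8, 248.4]
eef_rot: [-3.111, -0.422, -0.001]
wrist_force: [1.1, 1.3, 0.2]
finger_gap: 85.6
finger_force: 0.0
clock: 30.0
tool_pos: [653.3, -146.9, 248.1]
eef_rot: [3.113, 0.41, -0.001]
wrist_force: [-0.4, -0.7, -0.4]
finger_gap: 85.4
finger_force: 0.0
t 30.0 pos [ 653.3 -146.9  248.1] gap 85.4 ff 0.0 wf [-0.4 -0.7 -0.4] tilt [-0.001 -0.002 -1.   ]
to (656, -138.5, 250) shift [ 4.8 -7.4 -1.9] n 1 each [ 4.79 -7.45 -1.9 ]
to (656, -138.5, 90) shift [  0.2  -0.2 160. ] n 5 each [ 3.0e-02 -4.0e-02  3.2e+01]
```

View pics/w7.png

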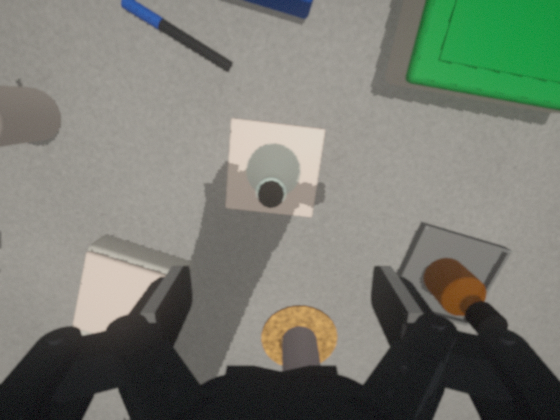

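```bash
python3 -m creep '1 4.5 -7 0 0 0 0;1 0 0 22 0 0 0;1 0 0 33 0 0 0;1 0 0 35 0 0 0;1 0 0 33 0 0 0;1 0 0 22 0 0 0;1 0 0 10 0 0 0;1 0 0 0 0 0 0';python3 -m creep '0.5 0 0 0 0 0 0;0.4 0 0 0 0 0 0;0.3 0 0 0 0 0 0;0 0 0 0 0 0 0;0 0 0 0 0 0 0;0 0 0 0 0 0 0;0 0 0 0 0 0 0;0 0 0 0 0 0 0' 30; python3 -c "
from h import *
go((656,-138,250),(458,-2,250),(458,-2,133))"
```

```text
clock: 30.72
tool_pos: [654.6, -136.6, 90.4]
eef_rot: [-3.113, -0.413, 0.008]
wrist_force: [0.3, -0.3, 0.0]
finger_gap: 85.4
finger_force: 0.0
clock: 31.38
tool_pos: [657.2, -136.4, 94.7]
eef_rot: [3.113, 0.414, 0.003]
wrist_force: [0.5, -1.1, 5.9]
finger_gap: 24.6
finger_force: 29.1
t 31.4 pos [ 657.2 -136.4   94.7] gap 24.6 ff 29.1 wf [ 0.5 -1.1  5.9] tilt [ 0.002 -0.001 -1.   ]
to (656, -138, 250) shift [  -1.2    1.4 -155.3] n 5 each [ -0.24   0.28 -31.06]
to (458, -2, 250) shift [-155.5 -183.    -0.5] n 7 each [-22.22 -26.15  -0.07]
to (458, -2, 133) shift [-2.00e-01 -1.00e-01  1.17e+02] n 4 each [-0.06 -0.03 29.25]
```

```bash
python3 -m creep '0 0 0 -10 0 0 0;0 0 0 -25 0 0 0;0 0 0 -35 0 0 0;0 0 0 -35 0 0 0;0 0 0 -30 0 0 0;0 0 0 -15 0 0 0;0 0 0 -5 0 0 0;0 -10 -12 0 0 0 0';python3 -m creep '0 -22 -25 0 0 0 0;0 -25 -29 0 0 0 0;0 -25 -29 0 0 0 0;0 -25 -29 0 0 0 0;0 -25 -29 0 0 0 0;0 -17 -19 0 0 0 0;0 -8 -10 0 0 0 0;0 0 0 0 0 0 0';python3 -m creep '0 0 0 0 0 0 0;0 0 0 0 0 0 0'; python3 -c "
from h import *
go((458,-2,250),(458,-2,136))"
```

```text
clock: 32.05
tool_pos: [644.7, -129.0, 249.4]
eef_rot: [3.113, 0.411, 0.004]
wrist_force: [0.2, -1.2, -2.3]
finger_gap: 24.6
finger_force: 29.5
clock: 32.72
tool_pos: [455.2, 0.2, 248.0]
eef_rot: [3.113, 0.419, -0.002]
wrist_force: [0.5, 0.2, 1.3]
finger_gap: 24.5
finger_force: 29.6
clock: 32.88
tool_pos: [458.0, -2.6, 248.0]
eef_rot: [3.114, 0.413, -0.0]
wrist_force: [0.2, -0.7, -1.2]
finger_gap: 24.5
finger_force: 29.6
t 32.9 pos [458.   -2.6 248. ] gap 24.5 ff 29.6 wf [ 0.2 -0.7 -1.2] tilt [-0. -0. -1.]
to (458, -2, 250) shift [ 0.2 -0.6 -2. ] n 1 each [ 0.17 -0.57 -1.97]
to (458, -2, 136) shift [  0.  -0. 114.] n 3 each [ 1.0e-02 -0.0e+00  3.8e+01]
```

```bash
python3 -m creep '0 0 0 18 0 0 0;0 0 0 28 0 0 0;0 0 0 30 0 0 0;0 0 0 18 0 0 0;0 0 0 9 0 0 0;0 0 0 0 0 0 0;0 0 0 0 0 0 0;0 0 0 0 0 0 0';python3 -c "
from h import *
go((458,-2,136))"
```

```text
clock: 33.55
tool_pos: [458.5, -1.8, 146.6]
eef_rot: [3.114, 0.414, 0.003]
wrist_force: [-1.3, 0.3, -0.0]
finger_gap: 24.7
finger_force: 29.6
t 33.5 pos [458.5  -1.8 146.6] gap 24.7 ff 29.6 wf [-1.3  0.3 -0. ] tilt [ 0.002  0.    -1.   ]
to (458, -2, 136) shift [-0.6  0.1 10.6] n 1 each [-0.55  0.1  10.57]
```

```bash
python3 -m creep '0 0 0 3 0 0 0;0 0 0 3 0 0 0;0 0 0 2 0 0 0;0 0 0 1.5 0 0 0;0 0 0 1 0 0 0;0 0 0 0 0 0 0;0 0 0 0 0 0 0;0 0 0 0 0 0 0';python3 -c "
from h import *
go((458,-2,136))"
```

```text
clock: 34.22
tool_pos: [457.8, -1.7, 135.7]
eef_rot: [3.114, 0.415, 0.002]
wrist_force: [-1.6, -0.3, 5.3]
finger_gap: 24.7
finger_force: 29.8
t 34.2 pos [457.8  -1.7 135.7] gap 24.7 ff 29.8 wf [-1.6 -0.3  5.3] tilt [ 0.002 -0.    -1.   ]
to (458, -2, 136) shift [ 0.1  0.3 -0.3] n 1 each [ 0.12  0.31 -0.26]
```

Contact felt; release, lift and look.

```bash
python3 -m creep '0.5 0 0 0 0 0 0;0.7 0 0 0 0 0 0;1 0 0 0 0 0 0;1 0 0 0 0 0 0;1 0 0 -15 0 0 0;1 0 0 -30 0 0 0;1 0 0 -35 0 0 0;1 0 0 -30 0 0 0';python3 -m creep '1 0 0 -15 0 0 0;1 0 0 0 0 0 0;1 0 0 0 0 0 0;1 0 0 0 0 0 0'
python3 - <<'E'
from h import *
go()
f=wr([],'w8')
W=np.zeros((600,798,3),np.uint8)
B={"scene":[(95,155,80,75),(175,140,80,80),(250,150,80,90),(355,190,90,80)],"side":[(310,120,60,50),(325,160,50,60),(260,190,80,80),(200,265,100,90)]}
for r,c in enumerate(B):
    im=grab_frame(c)["img"];cv2.imwrite(f"pics/{c}_end.png",im)
    for q,(x,y,w,h) in enumerate(B[c]):
        s=min(199/w,300/h);k=cv2.resize(im[y:y+h,x:x+w],None,fx=s,fy=s,interpolation=cv2.INTER_CUBIC)
        W[r*300:r*300+k.shape[0],q*199:q*199+k.shape[1]]=k
cv2.imwrite("pics/end.png",W)
E
```

```text
clock: 34.88
tool_pos: [457.0, -1.4, 246.4]
eef_rot: [-3.114, -0.415, 0.0]
wrist_force: [1.6, 0.8, 0.4]
finger_gap: 85.3
finger_force: 0.0
clock: 35.22
tool_pos: [456.7, -1.6, 258.8]
eef_rot: [-3.114, -0.415, 0.002]
wrist_force: [0.0, -0.3, 0.0]
finger_gap: 85.6
finger_force: 0.0
t 35.2 pos [456.7  -1.6 258.8] gap 85.6 ff 0.0 wf [ 0.  -0.3  0. ] tilt [-0.001  0.    -1.   ]
```

View pics/w8.png

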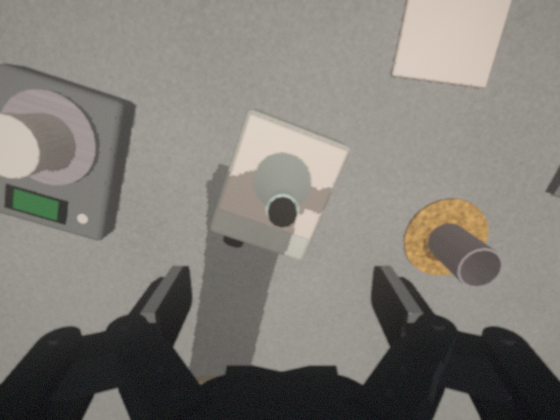

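View pics/end.png

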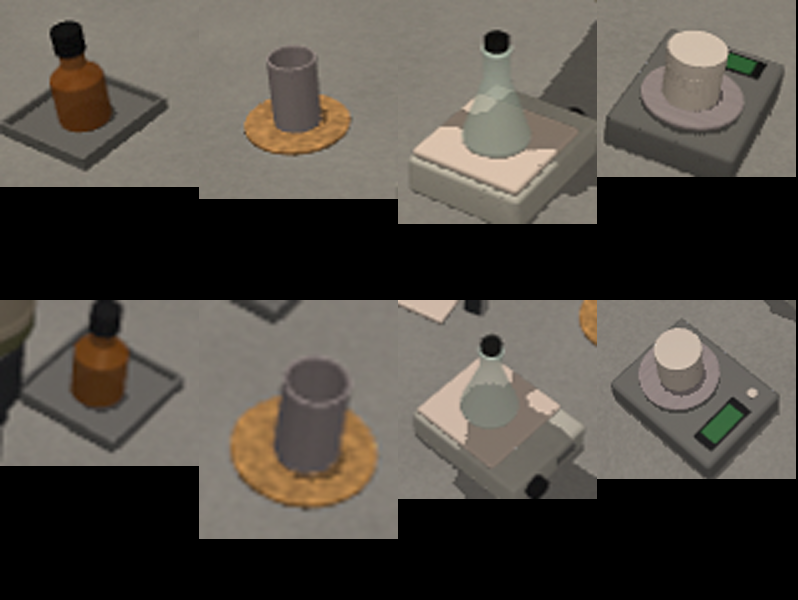

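Run:
```python
from h import *
f=wr([])
for n,z,q in [("flask base",48,[(282,180.5)]),("stopper",156,[(282,211)]),("stir",48,[(250,116),(347.5,151),(307,239),(217.5,210)])]:
    a=np.array([plane(f,p,z) for p in q]);print(n,np.round(a.mean(0),1),np.round(a).tolist())
F=grab_frame("side");G=grab_frame("scene")
print(plane(F,(260+91/2.4875,190+102/2.4875),48),plane(G,(250+99/2.4875,150+137/2.4875),48))
print(plane(F,(297.6,257.6),48),plane(G,(297.2,226.8),48))
```

```text
flask base [457.6  -2.9] [[458.0, -3.0]]
stopper [459.4  -2.5] [[459.0, -2.0]]
stir [456.2  -1.4] [[515.0, 47.0], [507.0, -62.0], [398.0, -49.0], [406.0, 59.0]]
[459.68751121  -8.08399869] [453.9093166   -1.68507894]
[405.11685273  59.07366589] [517.45403048  49.27726175]
```

Flask within about 3 mm of the plate's centre; all is well.

```bash
python3 -c "
from h import *
print(arm.hand_in())"
```

```text
the job is handed in; nothing more can be done
None
```

The job is handed in: camera views just before showed the flask on the stirrer, jar on the balance, beaker on the cork mat and brown bottle in the tray, each upright, released and near its centre (flask measured within about 3 mm), with the wash bottle left alone, at about 35 s of the 141 s allowed. No verdict came back.

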